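# Find the sticky slide-tray shuttle and mark it for service

### The job

One of the two slide-tray shuttles on the lab bench has a sticky spot. Test them one after the other by hand: draw the carriage fully home towards the robot, then run it unhurriedly through its full travel to the far stop and leave it there, feeling for drag and watching its tell-tale pin, before doing the same with the other. Then stand the red service marker upright in the tray of the sticky one (never in the good one), let go, and leave the jar, bottle and slide box alone.

Things in the scene. Friction and masses are not known exactly. Their poses are not given: they have to be found in the camera images.
- shuttle_p: one of two look-alike slide-tray shuttles screwed to the bench (they swap places; exactly one of the two has a sticky spot, a different one each time, and nothing shows it before it is stroked). Aluminium base 320 x 84 x 10 mm with a steel guide on it and a blue end stop (40 mm high) at each end. Origin: centre of the underside; x runs along the rail, away from the robot; z up. Its parts end in _p
- shuttle_q: one of two look-alike slide-tray shuttles screwed to the bench (they swap places; exactly one of the two has a sticky spot, a different one each time, and nothing shows it before it is stroked). Aluminium base 320 x 84 x 10 mm with a steel guide on it and a blue end stop (40 mm high) at each end. Origin: centre of the underside; x runs along the rail, away from the robot; z up. Its parts end in _q
- carriage_p (a joint): travel of the white carriage (130 x 76 mm) of shuttle_p in m: 0 at the stop nearest the robot (fully home), 0.16 at the stop farthest from it. It stays where it is left. A free carriage runs with about 2 N of drag all the way; a sticky spot is some 40 mm long, has its middle between 0.035 and 0.09, and there it takes up to about 10 N to move the carriage
- carriage_q (a joint): travel of the white carriage (130 x 76 mm) of shuttle_q in m: 0 at the stop nearest the robot (fully home), 0.16 at the stop farthest from it. It stays where it is left. A free carriage runs with about 2 N of drag all the way; a sticky spot is some 40 mm long, has its middle between 0.035 and 0.09, and there it takes up to about 10 N to move the carriage
- post_p (a point): centre of the black upright grip post that stands on the near end of carriage p: 18 mm along the rail, 40 mm across it, 56 mm high; this point is 76 mm above the bench, the post's top 104 mm and the carriage top 44 mm. Axes as the shuttle's: x along the rail. Slides with the carriage
- post_q (a point): centre of the black upright grip post that stands on the near end of carriage q: 18 mm along the rail, 40 mm across it, 56 mm high; this point is 76 mm above the bench, the post's top 104 mm and the carriage top 44 mm. Axes as the shuttle's: x along the rail. Slides with the carriage
- tray_p (a point): centre of the floor (44 mm above the bench) of the shallow tray on carriage p, 65 mm beyond the post along the rail; inside 82 mm along the rail by 68 mm across, rim 4 mm high. Axes as the shuttle's. Slides with the carriage
- tray_q (a point): centre of the floor (44 mm above the bench) of the shallow tray on carriage q, 65 mm beyond the post along the rail; inside 82 mm along the rail by 68 mm across, rim 4 mm high. Axes as the shuttle's. Slides with the carriage
- telltale_p (a joint): rise of the tell-tale pin of carriage_p in m: a round pin 10 mm across, yellow on top with a red side, beside the post (30 mm to its left, +y of the shuttle). 0 = down, flush with the carriage top; running over a sticky spot lifts it 4 to 5 mm so that its red side shows, and it stays up; on the good carriage it stays down
- telltale_q (a joint): rise of the tell-tale pin of carriage_q in m: a round pin 10 mm across, yellow on top with a red side, beside the post (30 mm to its left, +y of the shuttle). 0 = down, flush with the carriage top; running over a sticky spot lifts it 4 to 5 mm so that its red side shows, and it stays up; on the good carriage it stays down
- marker_mid (a point): centre, half-way up, of the red service marker (loose, 120 g, 70 mm high in all): foot plate 60 x 46 x 10 mm with an upright fin on its middle, 60 mm long (marker's x), 14 mm thick (its y) and 60 mm high. This point lies 35 mm above its underside; z up. It stands on the bench; grip it across the fin
- jar_mid (a point): bystander: clear specimen jar with a white cap, 56 mm diameter, 75 mm high; point half-way up
- slide_box_mid (a point): bystander: closed slide storage box, blue with a white lid, 102 x 162 x 34 mm; point half-way up
- reagent_mid (a point): bystander: amber reagent bottle, 60 mm diameter, 150 mm high; point half-way up
Things that resemble listed ones, but are neither listed nor needed, are in the scene too. Of the things that look like the part that bears marker_mid, the middle-sized one is meant.

How it is judged:
By the outcome, as a careful person would: the job done as asked, in the order asked, and still so for the second after the job is handed in, with the robot touching nothing.
It also fails if it takes over 72 s, if anything falls off the work surface, if the arm or the gripper's body presses on something with over 40 N, if the wrist force passes 120 N, or if a joint passes its speed limit or range.

### The arm

A 6-joint arm with a two-finger parallel gripper is mounted at the origin on the work surface. World frame = base frame: x ahead of the robot, y to its left, z up, the work surface at z = 0. Lengths are in m, angles in rad, forces in N, time in s.
With the tool pointing down it reaches from about 0.325 to 0.775 m from the base axis. Payload 5.5 kg.
Tool frame: the origin (TCP) lies on the centre line of the jaws, within the pads' length; the fingertips stand 22 mm ahead of it and the grasp point (between the pads) lies 3 mm ahead of it; y points along the fingers, z is the direction in which the jaws open and shut, and the axes are right-handed (so a half turn about y gives the same grasp; the last joint's range is limited). The gripper opens to 85 mm and grips with 20 to 120 N. Pads are 22 mm wide; open, the fingers measure 114 mm over their backs; the gripper's body (76 mm by 85 mm) begins 54 mm behind the grasp point. The pads swing forward as they close: fully open they stand 13 mm farther back than shut.
Start: joints at [1.268, 0.091, 1.231, -0, 1.82, -0.057], TCP at [0.146, 0.582, 0.253] pointing down, gripper open.
Joint ranges: [-2.87, 2.87], [-0.86, 2.18], [0.17, 2.46], [-1.51, 4.65], [0.06, 2.69], [-2.65, 2.65]. Speed limits (rad/s): [2.57, 2.57, 3.01, 3.14, 3.14, 3.14].

### API

Orientations are given as a rotation vector (axis times angle).
In Python, from bench import telemetry, get_image, calibration, ticket, nets gives the robot as it stands.
- The arm moves only by the tool step_arm, never from a script. Its argument "motion" is a list of rows, each an object of numbers: "tx", "ty", "tz": the shift along the world's x, y, z in cm; "wx", "wy", "wz": the turn, a rotation vector about the world's x, y, z in rad. In form: [{"tx": .., "ty": .., "tz": .., "wx": .., "wy": .., "wz": ..}, ...]. A call has 1 to 5 rows; each row is the pose to reach, as a shift and turn from the pose commanded when the call began; what a row does not reach only later rows make up. A row lasts 1/8 s, in which the tool goes at most 62.5 mm and 10.7 degrees, less where a joint would pass 70% of its speed; a pose out of reach is approached as far as the arm can. A call with a gripper value outside its range is refused whole. "hand" is the opening, from 0 (shut) to 1 (fully open), set as the call begins (left out, the last holds). The fingers move at their own pace and stop on an object; "force" is the grip in N (left out, the last holds). Time passes only in rows, so rows that repeat a pose let the fingers close. It gives the time, the measured TCP pose, the force and the opening at its end, in the units of the state.
- telemetry.state(): the state, without advancing time (a new reading comes with each control period).
- get_image(name): name is "scene" or "top"; returns (picture, depth): 384x512x3 uint8, blue, green, red; 384x512 float32, m along the optical axis (not along the pixel's ray), 0 where there is no reading.
- calibration(name): a dict with "camera_matrix" (3x3 intrinsics, pixels), "k1" (the pictures are not rectified: a ray, as slopes to the right and down, at radius r is drawn at 1 + k1 r^2 times it, then the intrinsics apply), "view" (4x4, takes a point from world to camera coordinates). Camera axes: x right, y down, z forward; pixel columns grow to the right and rows downward; lengths in m; the calibration is good to about 2 mm. A picture is of the moment at which its call begins. calibration takes no time and is no camera call.
- ticket.close_job(): hands the job in, once; it reports no verdict.
Trained networks look in the newest picture that a camera, given by its name, has taken for a name from the list of things; names that differ only in an ending like _2 or _b are one class to them, and where a whole thing is asked for, a point or a joint stands for the part that bears it (a point fixed in the world has none). Each returns a list of dicts, best first, with "confidence" (0 to 1); they miss things now and then, are a little off and sometimes report something else, mostly with a low value. They report only what shows in the picture. A call takes as long as a camera call. They do not tell look-alikes from the thing itself.
- nets.search_frame(camera, thing): "uv" ([column, row] in pixels, amid what is visible of it).
- nets.tip_of(camera, thing): "uv" ([column, row] in pixels: a listed point, or the origin of a listed thing).
The state is a dict: "time": time; "joint_positions": joint angles; "joint_vel": joint speeds; "joint_efforts": joint torques, N m; "position": TCP position; "tcp_rot": TCP orientation; "contact_force": force on the tool from outside, world axes, zero at the start; "moment": the same for the moment, N m; "opening": finger opening in m.
Only numpy, scipy, OpenCV 4.12 (cv2) and the standard library are available. Lean on these libraries where they do the work, as an engineer would, in place of code of your own. Each camera call takes 0.05 s, during which the arm holds its last target.

## Working session

There is one attempt and no reset: what is moved stays moved. The work goes in short steps, Python scripts to look and compute and a tool call to move; the robot and the scene stay as the last step left them, time stands still between calls to the robot, and variables do not carry over. Pictures are saved under pics/ and viewed, and the job is handed in when it is done.

Besides the shell and the picture viewer there is one more tool, called as name(argument=value, ...) on one line, values as JSON. step_arm: Moves the arm, as the interface text tells. Its arguments: {"type":"object","properties":{"motion":{"type":"array","items":{"type":"object","properties":{"tx":{"type":"number"},"ty":{"type":"number"},"tz":{"type":"number"},"wx":{"type":"number"},"wy":{"type":"number"},"wz":{"type":"number"}}}},"hand":{"type":"number"},"force":{"type":"number"}},"required":["motion"]}

```bash
ls; mkdir -p pics
cat > h.py <<'E'
import numpy as np, cv2
from bench import telemetry, get_image, calibration, ticket, nets
def snap(cam,name):
    p,d=get_image(cam); cv2.imwrite('pics/%s.png'%name,p); np.save('pics/%s.npy'%name,d); return p,d
def ray(cam,uv):
    c=calibration(cam);K=np.array(c['camera_matrix']);
    q=cv2.undistortPoints(np.array([[uv]],float),K,np.array([c['k1'],0,0,0,0.]))[0,0]
    # check distortion model: drawn = ray*(1+k1 r^2) -> same as cv2
    V=np.array(c['view']);R=V[:3,:3];t=V[:3,3]
    return -R.T@t, R.T@np.array([q[0],q[1],1.]),R,t
def at_depth(cam,uv,d):
    o,r,_,_=ray(cam,uv);return o+r*d
def at_z(cam,uv,z):
    o,r,_,_=ray(cam,uv);return o+r*(z-o[2])/r[2]
def proj(cam,P):
    c=calibration(cam);K=np.array(c['camera_matrix']);V=np.array(c['view'])
    return cv2.projectPoints(np.array(P,float).reshape(-1,1,3),cv2.Rodrigues(V[:3,:3])[0],V[:3,3],K,np.array([c['k1'],0,0,0,0.]))[0][:,0]
E
python3 - <<'E'
from h import *
np.set_printoptions(precision=4,suppress=True)
for c in('scene','top'):
    snap(c,c+'0')
    for th,z in(('shuttle_p',0),('post_p',.076),('tray_p',.044),('marker_mid',.035),('jar_mid',.037),('reagent_mid',.075),('slide_box_mid',.017),('telltale_p',.044)):
        try:
            for r in (nets.tip_of if 'telltale' not in th else nets.search_frame)(c,th): print(c,th,np.round(r['uv'],1),round(r['confidence'],2),at_z(c,r['uv'],z))
        except Exception as e: print(th,e)
print(telemetry.state())
E
```

```text
pics
scene shuttle_p [283.7 236.8] 0.84 [0.5823 0.1061 0.    ]
scene shuttle_p [218.7 237.2] 0.83 [ 0.5905 -0.1108 -0.    ]
scene post_p [210.1 219.6] 0.94 [ 0.5824 -0.1331  0.076 ]
scene post_p [283.5 222.1] 0.61 [0.5866 0.1031 0.076 ]
scene tray_p [209.  244.2] 0.95 [ 0.6582 -0.1296  0.044 ]
scene tray_p [279.9 242.6] 0.73 [0.6448 0.0924 0.044 ]
scene marker_mid [156.7 174.1] 0.77 [ 0.3077 -0.3849  0.035 ]
scene marker_mid [174.8 193.3] 0.49 [ 0.4159 -0.2905  0.035 ]
scene marker_mid [193.1 183.6] 0.41 [ 0.3604 -0.2323  0.035 ]
scene jar_mid [347.6 213.7] 0.53 [0.5052 0.3234 0.037 ]
scene jar_mid [420.2 212.8] 0.52 [0.4953 0.5761 0.037 ]
scene reagent_mid [419.8 217.7] 0.77 [0.5558 0.5477 0.075 ]
scene slide_box_mid [109.3 219.8] 0.69 [ 0.5393 -0.5021  0.017 ]
scene slide_box_mid [209.2 221.6] 0.66 [ 0.5361 -0.1486  0.017 ]
top shuttle_p [294.  155.6] 0.88 [ 0.5903 -0.1156  0.    ]
top post_p [302.2 152.7] 0.76 [ 0.5872 -0.1366  0.076 ]
top post_p [229.  156.5] 0.71 [0.5789 0.1    0.076 ]
top tray_p [229.  137.2] 0.87 [0.6489 0.1022 0.044 ]
top tray_p [298.5 136.1] 0.55 [ 0.6484 -0
[... 207 characters left out ...]
[166.1 180.1] 0.69 [0.5095 0.3147 0.037 ]
top reagent_mid [166.  180.5] 0.61 [0.5042 0.3058 0.075 ]
top reagent_mid [ 88.9 167.8] 0.6 [0.5506 0.5639 0.075 ]
top slide_box_mid [404.4 166.4] 0.74 [ 0.5453 -0.485   0.017 ]
{'time': 0.9, 'joint_positions': array([ 1.2683,  0.0911,  1.2307,  0.    ,  1.8198, -0.0567]), 'joint_vel': array([ 0.    ,  0.0022, -0.0007,  0.0009, -0.0019,  0.0017]), 'joint_efforts': array([ -0.0008, -45.8463, -41.8105,  -0.0001,   0.0007,   0.    ]), 'position': array([0.146 , 0.582 , 0.2533]), 'tcp_rot': array([-1.5622,  0.193 , -0.193 ]), 'contact_force': array([ 0.3701, -0.2683,  0.3003]), 'moment': array([-0.0198, -0.0667,  0.0459]), 'opening': 0.08550447326167997}
```

Run:
```python
import cv2
a=cv2.imread('pics/top0.png');cv2.imwrite('pics/top0c.png',cv2.resize(a[90:270,180:420],None,fx=3.3,fy=3.3,interpolation=cv2.INTER_CUBIC))
```

```text
(no output)
```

View pics/scene0.png

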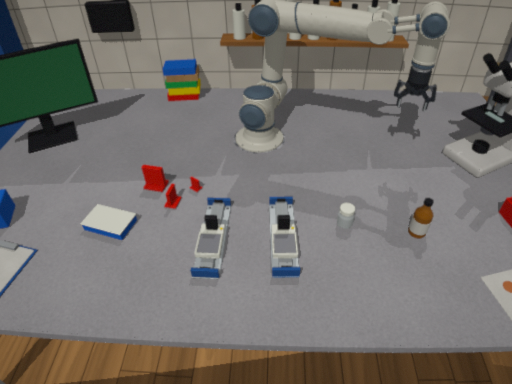

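View pics/top0.png

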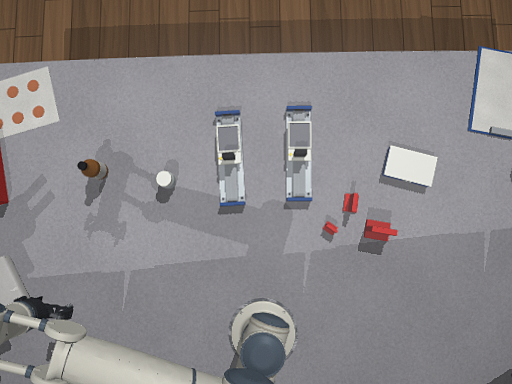

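View pics/top0c.png

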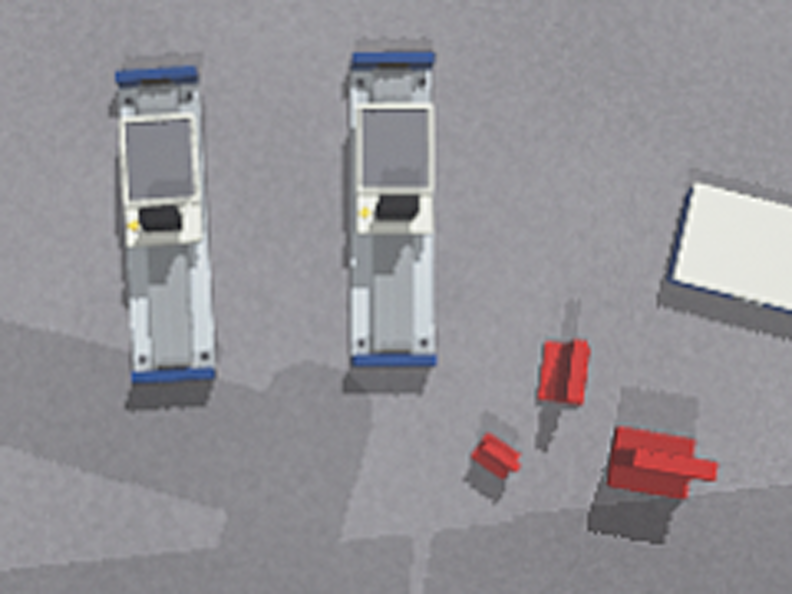

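```bash
cat >> h.py <<'E'
def cloud(cam,name,mask=None):
    d=np.load('pics/%s.npy'%name);p=cv2.imread('pics/%s.png'%name)
    c=calibration(cam);K=np.array(c['camera_matrix'])
    v,u=np.mgrid[:384,:512]
    q=cv2.undistortPoints(np.stack([u,v],-1).reshape(-1,1,2).astype(float),K,np.array([c['k1'],0,0,0,0.]))[:,0]
    V=np.array(c['view']);P=np.c_[q,np.ones(len(q))]*d.reshape(-1,1)
    P=(P-V[:3,3])@V[:3,:3]
    return P.reshape(384,512,3),p,d
E
python3 - <<'E'
from h import *
np.set_printoptions(precision=4,suppress=True)
for cam in('top','scene'):
    P,p,d=cloud(cam,cam+'0')
    hsv=cv2.cvtColor(p,cv2.COLOR_BGR2HSV)
    H,S,Vv=[hsv[...,i].astype(int) for i in range(3)]
    blue=(H>100)&(H<125)&(S>150)&(d>0)
    blk=(Vv<45)&(d>0); red=((H<6)|(H>174))&(S>150)&(d>0); yel=(H>20)&(H<35)&(S>120)&(Vv>120)&(d>0)
    for nm,y0,y1 in(('L',0.02,.19),('R',-.2,-.03)):
        reg=(P[...,1]>y0)&(P[...,1]<y1)&(P[...,0]>.35)&(P[...,0]<.85)
        for s,x0,x1 in(('near',.35,.55),('far',.65,.85)):
            m=reg&blue&(P[...,0]>x0)&(P[...,0]<x1)&(P[...,2]>.033)&(P[...,2]<.05)
            if m.sum(): Q=P[m];print(cam,nm,s,m.sum(),Q.mean(0),Q.min(0),Q.max(0))
        m=reg&blk&(P[...,2]>.09);Q=P[m]
        if len(Q):print(cam,nm,'post top',len(Q),Q.mean(0),Q.min(0),Q.max(0))
        m=reg&blk&(P[...,2]>.05);Q=P[m]
        if len(Q):print(cam,nm,'post all',len(Q),Q.mean(0),Q.min(0),Q.max(0))
        m=reg&yel;Q=P[m]
        if len(Q):print(cam,nm,'yel',len(Q),Q.mean(0))
    reg=(P[...,0]>.38)&(P[...,0]<.5)&(P[...,1]<-.24)&(P[...,1]>-.35)
    n,lab=cv2.connectedComponents(red.astype(np.uint8))
    for k in range(1,n):
        Q=P[lab==k]
        if len(Q)<15 or Q[:,1].mean()>0:continue
        print(cam,'red',len(Q),Q.mean(0),Q.min(0),Q.max(0))
        T=Q[Q[:,2]>Q[:,2].max()-.008]
        r=cv2.minAreaRect(T[:,:2].astype(np.float32));print('  top',len(T),T.mean(0),r)
        fl=Q[:,:2];r=cv2.minAreaRect(fl.astype(np.float32));print('  all',r)
E
```

```text
top L near 26 [0.4296 0.1035 0.0397] [0.4238 0.0551 0.0335] [0.4331 0.1344 0.0476]
top L far 6 [0.7374 0.1294 0.0407] [0.7326 0.1052 0.0383] [0.7399 0.1491 0.0435]
top L post all 9 [0.574  0.1034 0.0665] [0.573  0.0831 0.054 ] [0.5754 0.1189 0.0855]
top L yel 6 [0.5801 0.1322 0.0439]
top R near 6 [ 0.4425 -0.1271  0.0404] [ 0.4393 -0.1656  0.0377] [ 0.4436 -0.0867  0.0442]
top R far 18 [ 0.7522 -0.1337  0.0379] [ 0.751  -0.1702  0.034 ] [ 0.7538 -0.0965  0.0419]
top R post top 1 [ 0.5785 -0.1428  0.1021] [ 0.5785 -0.1428  0.1021] [ 0.5785 -0.1428  0.1021]
top R post all 4 [ 0.5827 -0.1265  0.0788] [ 0.5785 -0.1428  0.0644] [ 0.5884 -0.1109  0.1021]
top R yel 2 [ 0.5865 -0.099   0.048 ]
top red 62 [ 0.4314 -0.2851  0.0096] [ 0.402  -0.2975  0.0036] [ 0.4559 -0.2752  0.015 ]
  top 51 [ 0.4325 -0.2852  0.0105] ((0.42919808626174927, -0.28549039363861084), (0.014274909161031246, 0.05662750080227852), 79.38252258300781)
  all ((0.42918503284454346, -0.28558671474456787), (0.014444543980062008, 0.056707438081502914), 78.98676300048828)
top red 88 [ 0.4241 -0.3043  0.0585] [ 0.3976 -0.3267 
[... 2853 characters left out ...]

scene red 102 [ 0.3529 -0.2278  0.0244] [ 0.3372 -0.2498  0.0005] [ 0.3687 -0.209   0.0513]
  top 22 [ 0.3496 -0.2285  0.0468] ((0.34928056597709656, -0.22730061411857605), (0.03212575241923332, 0.010623728856444359), 62.09657669067383)
  all ((0.35274797677993774, -0.23041637241840363), (0.03939567506313324, 0.027922984212636948), 80.43618774414062)
scene red 233 [ 0.4381 -0.2968  0.0351] [ 0.34   -0.3355 -0.0023] [ 0.4626 -0.2756  0.0736]
  top 43 [ 0.4305 -0.2995  0.0686] ((0.43053874373435974, -0.2995671331882477), (0.017463412135839462, 0.060940779745578766), 79.09720611572266)
  all ((0.40024334192276, -0.3034026622772217), (0.12580299377441406, 0.05293431505560875), 5.20571756362915)
```

Run:
```python
from h import *
from scipy.spatial.transform import Rotation as R
np.set_printoptions(precision=4,suppress=True)
s=telemetry.state();M=R.from_rotvec(s['tcp_rot']).as_matrix();print(M)
a=np.arctan2(M[1,2],M[0,2]);print('jaw yaw',a)
for n,y in(('L',.045),('R',-.017)): print(n,[(y+k*np.pi-a) for k in(-1,0,1)])
for cam,z0 in(('top',.064),('scene',.055)):
    P,p,d=cloud(cam,cam+'0')
    hsv=cv2.cvtColor(p,cv2.COLOR_BGR2HSV);H,S=hsv[...,0],hsv[...,1]
    m=((H<6)|(H>174))&(S>150)&(P[...,2]>z0)&(abs(P[...,0]-.43)<.05)&(abs(P[...,1]+.3)<.04)
    Q=P[m];w,v=np.linalg.eigh(np.cov(Q[:,:2].T));print(cam,len(Q),Q.mean(0),v[:,1],np.arctan(v[1,1]/v[0,1]),Q.min(0),Q.max(0))
```

```text
[[ 0.9699 -0.      0.2433]
 [-0.2433  0.      0.9699]
 [-0.     -1.      0.    ]]
jaw yaw 1.3249781739462043
L [np.float64(-4.421570827535998), np.float64(-1.2799781739462044), np.float64(1.8616144796435887)]
R [np.float64(-4.483570827535997), np.float64(-1.3419781739462042), np.float64(1.799614479643589)]
top 69 [ 0.4261 -0.3007  0.0701] [-0.9846  0.1748] -0.1757524969807713 [ 0.4003 -0.3102  0.065 ] [ 0.4519 -0.292   0.0744]
scene 67 [ 0.4355 -0.299   0.0658] [-0.9891  0.1471] -0.1476763256652442 [ 0.4003 -0.3107  0.0558] [ 0.4607 -0.2891  0.0736]
```

step_arm(motion=[{"tx":4.4,"ty":-4,"wz":-0.12},{"tx":8.8,"ty":-8,"wz":-0.24},{"tx":13.2,"ty":-12,"wz":-0.36},{"tx":17.6,"ty":-16,"wz":-0.48},{"tx":22,"ty":-20,"wz":-0.6}], hand=1)

```text
invalid input
```

step_arm(motion=[{"tx":4.2,"ty":-4.2,"tz":-0.5,"wz":-0.12},{"tx":8.4,"ty":-8.4,"tz":-1,"wz":-0.24},{"tx":12.6,"ty":-12.6,"tz":-2,"wz":-0.36},{"tx":16.8,"ty":-16.8,"tz":-3,"wz":-0.48},{"tx":20,"ty":-22,"tz":-4,"wz":-0.6}])

```text
invalid input
```

Run:
```python
from h import *
from scipy.spatial.transform import Rotation as R
s=telemetry.state();M=R.from_rotvec(s['tcp_rot']).as_matrix();print(s['time'],s['position'],np.arctan2(M[1,2],M[0,2]),M[:,1],s['contact_force'])
```

```text
0.9 [0.14600648 0.58198325 0.25327664] 1.3249781739462043 [-6.33983399e-06  1.86548738e-05 -1.00000000e+00] [ 0.37007466 -0.26830309  0.30031323]
```

Probably all six components are required in a row.

step_arm(motion=[{"tx":4.4,"ty":-4,"tz":0,"wx":0,"wy":0,"wz":-0.12},{"tx":8.8,"ty":-8,"tz":0,"wx":0,"wy":0,"wz":-0.24},{"tx":13.2,"ty":-12,"tz":0,"wx":0,"wy":0,"wz":-0.36},{"tx":17.6,"ty":-16,"tz":0,"wx":0,"wy":0,"wz":-0.48},{"tx":22,"ty":-20,"tz":0,"wx":0,"wy":0,"wz":-0.6}], hand=1, force=60)

```text
time: 1.52
position: [0.3671, 0.3805, 0.2535]
tcp_rot: [-1.466, 0.663, -0.664]
contact_force: [0.6, 0.9, -0.5]
opening: 0.0852
```

step_arm(motion=[{"tx":4.2,"ty":-4.2,"tz":-0.5,"wx":0,"wy":0,"wz":-0.12},{"tx":8.4,"ty":-8.4,"tz":-1,"wx":0,"wy":0,"wz":-0.24},{"tx":12.6,"ty":-12.6,"tz":-2,"wx":0,"wy":0,"wz":-0.36},{"tx":16.8,"ty":-16.8,"tz":-3,"wx":0,"wy":0,"wz":-0.48},{"tx":20,"ty":-22,"tz":-4,"wx":0,"wy":0,"wz":-0.6}])

```text
time: 2.15
position: [0.5673, 0.1606, 0.2127]
tcp_rot: [-1.264, 1.119, -1.119]
contact_force: [0.9, 0.1, 0.5]
opening: 0.0853
```

```bash
cat > st.py <<'E'
from h import *
from scipy.spatial.transform import Rotation as R
np.set_printoptions(precision=4,suppress=True)
s=telemetry.state();M=R.from_rotvec(s['tcp_rot']).as_matrix();print(round(s['time'],2),s['position'],'yaw',np.arctan2(M[1,2],M[0,2]),M[:,1],s['contact_force'],s['opening'])
E
python3 st.py
```

```text
2.15 [0.5673 0.1606 0.2127] yaw 0.12140001529391788 [ 0.0001  0.0002 -1.    ] [0.9154 0.0972 0.5393] 0.08532320594817704
```

step_arm(motion=[{"tx":1.2,"ty":-3,"tz":-2,"wx":0,"wy":0,"wz":-0.04},{"tx":2.1,"ty":-5.8,"tz":-4.5,"wx":0,"wy":0,"wz":-0.076},{"tx":2.1,"ty":-5.8,"tz":-7,"wx":0,"wy":0,"wz":-0.076},{"tx":2.1,"ty":-5.8,"tz":-10,"wx":0,"wy":0,"wz":-0.076},{"tx":2.1,"ty":-5.8,"tz":-12.7,"wx":0,"wy":0,"wz":-0.076}])

```text
time: 2.78
position: [0.5869, 0.1037, 0.0852]
tcp_rot: [-1.232, 1.174, -1.173]
contact_force: [0.1, -0.3, -1.1]
opening: 0.0855
```

```bash
python3 st.py
python3 - <<'E'
from h import *
a,_=snap('scene','s1');b,_=snap('top','t1')
x=cv2.resize(a[150:300,160:360],None,fx=3,fy=3,interpolation=cv2.INTER_CUBIC);cv2.imwrite('pics/s1c.png',x)
E
```

```text
2.77 [0.5869 0.1037 0.0852] yaw 0.048560923277527625 [-0.0003 -0.     -1.    ] [ 0.1324 -0.3083 -1.0654] 0.08552167659704052
```

View pics/s1c.png

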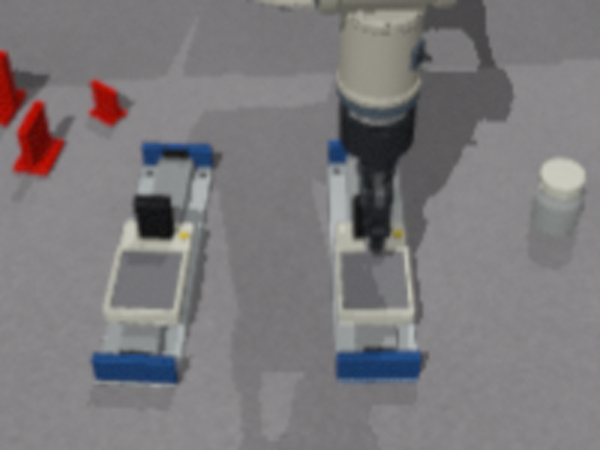

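The fingers straddle the left post (about (375,215) in the crop), and both pins are down. Closing now.

step_arm(motion=[{"tx":0,"ty":0,"tz":0,"wx":0,"wy":0,"wz":0},{"tx":0,"ty":0,"tz":0,"wx":0,"wy":0,"wz":0},{"tx":0,"ty":0,"tz":0,"wx":0,"wy":0,"wz":0},{"tx":0,"ty":0,"tz":0,"wx":0,"wy":0,"wz":0},{"tx":0,"ty":0,"tz":0,"wx":0,"wy":0,"wz":0}], hand=0, force=60)

```text
time: 3.5
position: [0.5873, 0.1041, 0.0874]
tcp_rot: [-1.231, 1.172, -1.173]
contact_force: [-1.4, 0.0, 5.4]
opening: 0.0174
```

step_arm(motion=[{"tx":-0.8,"ty":-0.04,"tz":0,"wx":0,"wy":0,"wz":0},{"tx":-1.6,"ty":-0.07,"tz":0,"wx":0,"wy":0,"wz":0},{"tx":-2.4,"ty":-0.11,"tz":0,"wx":0,"wy":0,"wz":0},{"tx":-3.2,"ty":-0.14,"tz":0,"wx":0,"wy":0,"wz":0},{"tx":-4,"ty":-0.18,"tz":0,"wx":0,"wy":0,"wz":0}])

```text
time: 4.12
position: [0.5474, 0.1022, 0.0874]
tcp_rot: [-1.23, 1.171, -1.174]
contact_force: [2.6, -0.1, 5.7]
opening: 0.0174
```

step_arm(motion=[{"tx":-0.8,"ty":-0.04,"tz":0,"wx":0,"wy":0,"wz":0},{"tx":-1.6,"ty":-0.07,"tz":0,"wx":0,"wy":0,"wz":0},{"tx":-2.4,"ty":-0.11,"tz":0,"wx":0,"wy":0,"wz":0},{"tx":-3.2,"ty":-0.14,"tz":0,"wx":0,"wy":0,"wz":0},{"tx":-4,"ty":-0.18,"tz":0,"wx":0,"wy":0,"wz":0}])

```text
time: 4.75
position: [0.5074, 0.1003, 0.0874]
tcp_rot: [-1.23, 1.171, -1.174]
contact_force: [1.0, 0.2, 6.5]
opening: 0.0175
```

step_arm(motion=[{"tx":-0.6,"ty":-0.03,"tz":0,"wx":0,"wy":0,"wz":0},{"tx":-1.2,"ty":-0.05,"tz":0,"wx":0,"wy":0,"wz":0},{"tx":-1.8,"ty":-0.08,"tz":0,"wx":0,"wy":0,"wz":0},{"tx":-2.4,"ty":-0.11,"tz":0,"wx":0,"wy":0,"wz":0},{"tx":-3,"ty":-0.13,"tz":0,"wx":0,"wy":0,"wz":0}])

```text
time: 5.38
position: [0.4775, 0.0988, 0.0874]
tcp_rot: [-1.23, 1.171, -1.175]
contact_force: [2.2, -1.1, 6.5]
opening: 0.0177
```

step_arm(motion=[{"tx":-0.4,"ty":-0.02,"tz":0,"wx":0,"wy":0,"wz":0},{"tx":-0.8,"ty":-0.04,"tz":0,"wx":0,"wy":0,"wz":0},{"tx":-1.2,"ty":-0.06,"tz":0,"wx":0,"wy":0,"wz":0}])

```text
time: 5.75
position: [0.4655, 0.0983, 0.0874]
tcp_rot: [-1.23, 1.171, -1.175]
contact_force: [1.6, -0.5, 6.1]
opening: 0.017
```

step_arm(motion=[{"tx":-0.2,"ty":-0.01,"tz":0,"wx":0,"wy":0,"wz":0},{"tx":-0.4,"ty":-0.02,"tz":0,"wx":0,"wy":0,"wz":0}])

```text
time: 6.0
position: [0.4615, 0.0981, 0.0874]
tcp_rot: [-1.23, 1.171, -1.175]
contact_force: [1.9, -1.6, 6.1]
opening: 0.0169
```

step_arm(motion=[{"tx":-0.2,"ty":-0.01,"tz":0,"wx":0,"wy":0,"wz":0},{"tx":-0.4,"ty":-0.02,"tz":0,"wx":0,"wy":0,"wz":0}])

```text
time: 6.25
position: [0.46, 0.098, 0.0874]
tcp_rot: [-1.225, 1.167, -1.178]
contact_force: [21.9, 0.7, -4.5]
opening: 0.0171
```

step_arm(motion=[{"tx":0.6,"ty":0.03,"tz":0,"wx":0,"wy":0,"wz":0},{"tx":1.2,"ty":0.05,"tz":0,"wx":0,"wy":0,"wz":0},{"tx":1.8,"ty":0.08,"tz":0,"wx":0,"wy":0,"wz":0},{"tx":2.4,"ty":0.11,"tz":0,"wx":0,"wy":0,"wz":0},{"tx":3,"ty":0.14,"tz":0,"wx":0,"wy":0,"wz":0}])

```text
time: 6.88
position: [0.4873, 0.0993, 0.0873]
tcp_rot: [-1.231, 1.172, -1.174]
contact_force: [-1.3, -0.8, 7.7]
opening: 0.0175
```

step_arm(motion=[{"tx":0.6,"ty":0.03,"tz":0,"wx":0,"wy":0,"wz":0},{"tx":1.2,"ty":0.05,"tz":0,"wx":0,"wy":0,"wz":0},{"tx":1.8,"ty":0.08,"tz":0,"wx":0,"wy":0,"wz":0}])

```text
time: 7.25
position: [0.5052, 0.1002, 0.0873]
tcp_rot: [-1.231, 1.172, -1.174]
contact_force: [-2.0, -1.1, 7.4]
opening: 0.0174
```

step_arm(motion=[{"tx":0.6,"ty":0.03,"tz":0,"wx":0,"wy":0,"wz":0},{"tx":1.2,"ty":0.05,"tz":0,"wx":0,"wy":0,"wz":0},{"tx":1.8,"ty":0.08,"tz":0,"wx":0,"wy":0,"wz":0}])

```text
time: 7.62
position: [0.5232, 0.101, 0.0874]
tcp_rot: [-1.231, 1.172, -1.174]
contact_force: [-1.8, -1.3, 6.9]
opening: 0.0172
```

step_arm(motion=[{"tx":0.6,"ty":0.03,"tz":0,"wx":0,"wy":0,"wz":0},{"tx":1.2,"ty":0.05,"tz":0,"wx":0,"wy":0,"wz":0},{"tx":1.8,"ty":0.08,"tz":0,"wx":0,"wy":0,"wz":0}])

```text
time: 8.0
position: [0.5412, 0.1019, 0.0874]
tcp_rot: [-1.231, 1.172, -1.174]
contact_force: [-2.0, 0.5, 7.5]
opening: 0.0174
```

step_arm(motion=[{"tx":0.6,"ty":0.03,"tz":0,"wx":0,"wy":0,"wz":0},{"tx":1.2,"ty":0.05,"tz":0,"wx":0,"wy":0,"wz":0},{"tx":1.8,"ty":0.08,"tz":0,"wx":0,"wy":0,"wz":0}])

```text
time: 8.38
position: [0.5592, 0.1027, 0.0874]
tcp_rot: [-1.231, 1.172, -1.173]
contact_force: [-2.0, -0.5, 7.4]
opening: 0.0174
```

step_arm(motion=[{"tx":0.6,"ty":0.03,"tz":0,"wx":0,"wy":0,"wz":0},{"tx":1.2,"ty":0.05,"tz":0,"wx":0,"wy":0,"wz":0},{"tx":1.8,"ty":0.08,"tz":0,"wx":0,"wy":0,"wz":0},{"tx":2.4,"ty":0.11,"tz":0,"wx":0,"wy":0,"wz":0}])

```text
time: 8.88
position: [0.5832, 0.1039, 0.0874]
tcp_rot: [-1.231, 1.172, -1.173]
contact_force: [-1.7, -0.1, 6.8]
opening: 0.0174
```

step_arm(motion=[{"tx":0.6,"ty":0.03,"tz":0,"wx":0,"wy":0,"wz":0},{"tx":1.2,"ty":0.05,"tz":0,"wx":0,"wy":0,"wz":0},{"tx":1.8,"ty":0.08,"tz":0,"wx":0,"wy":0,"wz":0},{"tx":2.4,"ty":0.11,"tz":0,"wx":0,"wy":0,"wz":0},{"tx":3,"ty":0.14,"tz":0,"wx":0,"wy":0,"wz":0}])

```text
time: 9.5
position: [0.6132, 0.1053, 0.0874]
tcp_rot: [-1.231, 1.172, -1.173]
contact_force: [-2.0, 0.8, 5.8]
opening: 0.0176
```

step_arm(motion=[{"tx":0.3,"ty":0.01,"tz":0,"wx":0,"wy":0,"wz":0},{"tx":0.6,"ty":0.03,"tz":0,"wx":0,"wy":0,"wz":0}])

```text
time: 9.75
position: [0.6191, 0.1056, 0.0874]
tcp_rot: [-1.231, 1.172, -1.173]
contact_force: [-2.5, -0.4, 6.7]
opening: 0.0171
```

step_arm(motion=[{"tx":0.2,"ty":0.01,"tz":0,"wx":0,"wy":0,"wz":0},{"tx":0.4,"ty":0.02,"tz":0,"wx":0,"wy":0,"wz":0}])

```text
time: 10.0
position: [0.6202, 0.1057, 0.0874]
tcp_rot: [-1.237, 1.177, -1.17]
contact_force: [-22.5, -1.4, 14.6]
opening: 0.0175
```

step_arm(motion=[{"tx":-0.25,"ty":-0.01,"tz":0,"wx":0,"wy":0,"wz":0},{"tx":-0.25,"ty":-0.01,"tz":0,"wx":0,"wy":0,"wz":0},{"tx":-0.25,"ty":-0.01,"tz":0,"wx":0,"wy":0,"wz":0},{"tx":-0.25,"ty":-0.01,"tz":0,"wx":0,"wy":0,"wz":0}], hand=1)

```text
time: 10.5
position: [0.6205, 0.1055, 0.086]
tcp_rot: [-1.232, 1.173, -1.173]
contact_force: [0.1, -0.7, -0.8]
opening: 0.0853
```

step_arm(motion=[{"tx":0,"ty":0,"tz":4,"wx":0,"wy":0,"wz":0},{"tx":0,"ty":0,"tz":9,"wx":0,"wy":0,"wz":0},{"tx":-1,"ty":-5,"tz":10,"wx":0,"wy":0,"wz":0},{"tx":-2,"ty":-11,"tz":10,"wx":0,"wy":0,"wz":-0.03},{"tx":-2.6,"ty":-16,"tz":10,"wx":0,"wy":0,"wz":-0.062}])

```text
time: 11.12
position: [0.5942, -0.0562, 0.1867]
tcp_rot: [-1.202, 1.219, -1.22]
contact_force: [0.8, 0.4, -0.5]
opening: 0.0853
```

```bash
python3 st.py
python3 - <<'E'
from h import *
np.set_printoptions(precision=4,suppress=True)
a,_=snap('scene','s2')
x=cv2.resize(a[150:300,160:360],None,fx=4,fy=4,interpolation=cv2.INTER_CUBIC);cv2.imwrite('pics/s2c.png',x)
P,p,d=cloud('scene','s2')
Vv=p.max(-1)
for y0,y1 in((.02,.19),(-.2,-.03)):
    m=(Vv<45)&(P[...,2]>.085)&(P[...,2]<.106)&(P[...,1]>y0)&(P[...,1]<y1)&(P[...,0]>.4)&(P[...,0]<.75)
    if m.sum():print(P[m].mean(0),P[m].min(0),P[m].max(0))
E
```

```text
11.12 [ 0.5942 -0.0562  0.1867] yaw -0.013998463505218406 [ 0.001  -0.0005 -1.    ] [ 0.7976  0.4084 -0.4932] 0.08526492226353677
[0.627  0.104  0.0953] [0.617  0.0883 0.0851] [0.6315 0.1195 0.1033]
[ 0.5964 -0.1272  0.0958] [ 0.5862 -0.1449  0.0856] [ 0.6036 -0.1107  0.1015]
```

View pics/s2c.png

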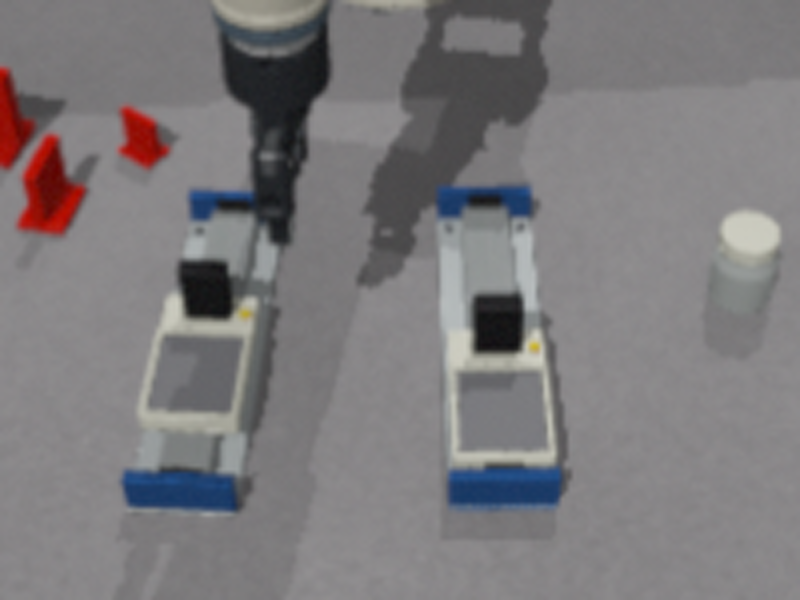

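Left carriage is against its far stop. Its pin at (535,347) is flush with no red showing. Moving to the right post, whose centre is at about (0.593, -0.1275).

step_arm(motion=[{"tx":0,"ty":-4,"tz":0,"wx":0,"wy":0,"wz":0},{"tx":0,"ty":-7.1,"tz":-1,"wx":0,"wy":0,"wz":0},{"tx":0,"ty":-7.1,"tz":-4,"wx":0,"wy":0,"wz":0},{"tx":0,"ty":-7.1,"tz":-8,"wx":0,"wy":0,"wz":0},{"tx":0,"ty":-7.1,"tz":-10,"wx":0,"wy":0,"wz":0}])

```text
time: 11.8
position: [0.5935, -0.1251, 0.0835]
tcp_rot: [-1.205, 1.222, -1.217]
contact_force: [-0.8, -0.1, 0.5]
opening: 0.0853
```

step_arm(motion=[{"tx":0,"ty":0,"tz":0,"wx":0,"wy":0,"wz":0},{"tx":0,"ty":0,"tz":0,"wx":0,"wy":0,"wz":0},{"tx":0,"ty":0,"tz":0,"wx":0,"wy":0,"wz":0},{"tx":0,"ty":0,"tz":0,"wx":0,"wy":0,"wz":0},{"tx":0,"ty":0,"tz":0,"wx":0,"wy":0,"wz":0}], hand=0, force=60)

```text
time: 12.42
position: [0.5951, -0.1256, 0.0881]
tcp_rot: [-1.202, 1.217, -1.221]
contact_force: [-1.7, -0.1, 5.5]
opening: 0.0171
```

step_arm(motion=[{"tx":-0.8,"ty":0.01,"tz":0,"wx":0,"wy":0,"wz":0},{"tx":-1.6,"ty":0.03,"tz":0,"wx":0,"wy":0,"wz":0},{"tx":-2.4,"ty":0.04,"tz":0,"wx":0,"wy":0,"wz":0},{"tx":-3.2,"ty":0.05,"tz":0,"wx":0,"wy":0,"wz":0},{"tx":-4,"ty":0.07,"tz":0,"wx":0,"wy":0,"wz":0}])

```text
time: 13.05
position: [0.5571, -0.1248, 0.0881]
tcp_rot: [-1.198, 1.212, -1.223]
contact_force: [13.0, 0.0, 0.2]
opening: 0.0173
```

step_arm(motion=[{"tx":-0.7,"ty":0.01,"tz":0,"wx":0,"wy":0,"wz":0},{"tx":-1.4,"ty":0.02,"tz":0,"wx":0,"wy":0,"wz":0},{"tx":-2.1,"ty":0.04,"tz":0,"wx":0,"wy":0,"wz":0},{"tx":-2.8,"ty":0.05,"tz":0,"wx":0,"wy":0,"wz":0},{"tx":-3.5,"ty":0.06,"tz":0,"wx":0,"wy":0,"wz":0}])

```text
time: 13.68
position: [0.5204, -0.1241, 0.0881]
tcp_rot: [-1.2, 1.216, -1.221]
contact_force: [1.2, 0.9, 6.9]
opening: 0.0168
```

step_arm(motion=[{"tx":-0.7,"ty":0.01,"tz":0,"wx":0,"wy":0,"wz":0},{"tx":-1.4,"ty":0.02,"tz":0,"wx":0,"wy":0,"wz":0},{"tx":-2.1,"ty":0.04,"tz":0,"wx":0,"wy":0,"wz":0},{"tx":-2.8,"ty":0.05,"tz":0,"wx":0,"wy":0,"wz":0},{"tx":-3.5,"ty":0.06,"tz":0,"wx":0,"wy":0,"wz":0}])

```text
time: 14.3
position: [0.4853, -0.1234, 0.0881]
tcp_rot: [-1.201, 1.216, -1.221]
contact_force: [1.5, 1.9, 7.2]
opening: 0.017
```

Right one is draggy, at 13 N near travel 0.085. Carrying on to home.

step_arm(motion=[{"tx":-0.4,"ty":0.01,"tz":0,"wx":0,"wy":0,"wz":0},{"tx":-0.8,"ty":0.01,"tz":0,"wx":0,"wy":0,"wz":0},{"tx":-1.1,"ty":0.02,"tz":0,"wx":0,"wy":0,"wz":0}])

```text
time: 14.68
position: [0.4743, -0.1232, 0.0881]
tcp_rot: [-1.201, 1.216, -1.221]
contact_force: [1.7, 2.0, 7.1]
opening: 0.0173
```

step_arm(motion=[{"tx":-0.2,"ty":0,"tz":0,"wx":0,"wy":0,"wz":0},{"tx":-0.4,"ty":0.01,"tz":0,"wx":0,"wy":0,"wz":0}])

```text
time: 14.92
position: [0.4719, -0.1232, 0.0881]
tcp_rot: [-1.198, 1.213, -1.223]
contact_force: [15.1, 0.8, 0.5]
opening: 0.0171
```

step_arm(motion=[{"tx":-0.15,"ty":0,"tz":0,"wx":0,"wy":0,"wz":0}])

```text
time: 15.05
position: [0.4718, -0.1232, 0.0881]
tcp_rot: [-1.195, 1.21, -1.224]
contact_force: [23.5, 0.1, -2.8]
opening: 0.0173
```

step_arm(motion=[{"tx":0.6,"ty":-0.01,"tz":0,"wx":0,"wy":0,"wz":0},{"tx":1.2,"ty":-0.02,"tz":0,"wx":0,"wy":0,"wz":0},{"tx":1.8,"ty":-0.03,"tz":0,"wx":0,"wy":0,"wz":0},{"tx":2.4,"ty":-0.04,"tz":0,"wx":0,"wy":0,"wz":0},{"tx":3,"ty":-0.05,"tz":0,"wx":0,"wy":0,"wz":0}])

```text
time: 15.68
position: [0.4986, -0.1237, 0.0881]
tcp_rot: [-1.202, 1.217, -1.22]
contact_force: [-2.3, 1.3, 9.1]
opening: 0.017
```

step_arm(motion=[{"tx":0.6,"ty":-0.01,"tz":0,"wx":0,"wy":0,"wz":0},{"tx":1.2,"ty":-0.02,"tz":0,"wx":0,"wy":0,"wz":0},{"tx":1.8,"ty":-0.03,"tz":0,"wx":0,"wy":0,"wz":0}])

```text
time: 16.05
position: [0.5166, -0.124, 0.0881]
tcp_rot: [-1.202, 1.217, -1.22]
contact_force: [0.0, 1.6, 7.7]
opening: 0.0175
```

step_arm(motion=[{"tx":0.6,"ty":-0.01,"tz":0,"wx":0,"wy":0,"wz":0},{"tx":1.2,"ty":-0.02,"tz":0,"wx":0,"wy":0,"wz":0},{"tx":1.8,"ty":-0.03,"tz":0,"wx":0,"wy":0,"wz":0}])

```text
time: 16.42
position: [0.5327, -0.1243, 0.0881]
tcp_rot: [-1.205, 1.221, -1.218]
contact_force: [-12.7, 2.5, 12.3]
opening: 0.0173
```

step_arm(motion=[{"tx":0.6,"ty":-0.01,"tz":0,"wx":0,"wy":0,"wz":0},{"tx":1.2,"ty":-0.02,"tz":0,"wx":0,"wy":0,"wz":0},{"tx":1.8,"ty":-0.03,"tz":0,"wx":0,"wy":0,"wz":0}])

```text
time: 16.8
position: [0.5516, -0.1247, 0.0881]
tcp_rot: [-1.203, 1.219, -1.219]
contact_force: [-5.7, 1.4, 8.8]
opening: 0.0171
```

step_arm(motion=[{"tx":0.6,"ty":-0.01,"tz":0,"wx":0,"wy":0,"wz":0},{"tx":1.2,"ty":-0.02,"tz":0,"wx":0,"wy":0,"wz":0},{"tx":1.8,"ty":-0.03,"tz":0,"wx":0,"wy":0,"wz":0},{"tx":2.4,"ty":-0.04,"tz":0,"wx":0,"wy":0,"wz":0}])

```text
time: 17.3
position: [0.5765, -0.1252, 0.0881]
tcp_rot: [-1.202, 1.217, -1.22]
contact_force: [-2.3, 1.1, 7.4]
opening: 0.0171
```

step_arm(motion=[{"tx":0.6,"ty":-0.01,"tz":0,"wx":0,"wy":0,"wz":0},{"tx":1.2,"ty":-0.02,"tz":0,"wx":0,"wy":0,"wz":0},{"tx":1.8,"ty":-0.03,"tz":0,"wx":0,"wy":0,"wz":0},{"tx":2.4,"ty":-0.04,"tz":0,"wx":0,"wy":0,"wz":0},{"tx":3,"ty":-0.05,"tz":0,"wx":0,"wy":0,"wz":0}])

```text
time: 17.92
position: [0.6065, -0.1258, 0.0881]
tcp_rot: [-1.202, 1.217, -1.22]
contact_force: [-2.0, 0.1, 7.8]
opening: 0.0176
```

Far stop is expected at x = 0.632.

step_arm(motion=[{"tx":0.6,"ty":-0.01,"tz":0,"wx":0,"wy":0,"wz":0},{"tx":1.2,"ty":-0.02,"tz":0,"wx":0,"wy":0,"wz":0},{"tx":1.8,"ty":-0.03,"tz":0,"wx":0,"wy":0,"wz":0},{"tx":2.3,"ty":-0.04,"tz":0,"wx":0,"wy":0,"wz":0}])

```text
time: 18.42
position: [0.6295, -0.1262, 0.0881]
tcp_rot: [-1.202, 1.217, -1.22]
contact_force: [-1.3, 0.7, 7.0]
opening: 0.0171
```

step_arm(motion=[{"tx":0.25,"ty":0,"tz":0,"wx":0,"wy":0,"wz":0},{"tx":0.5,"ty":0,"tz":0,"wx":0,"wy":0,"wz":0}])

```text
time: 18.68
position: [0.6321, -0.1263, 0.0881]
tcp_rot: [-1.206, 1.222, -1.218]
contact_force: [-20.4, 0.2, 14.4]
opening: 0.0171
```

step_arm(motion=[{"tx":-0.23,"ty":0,"tz":0,"wx":0,"wy":0,"wz":0},{"tx":-0.23,"ty":0,"tz":0,"wx":0,"wy":0,"wz":0},{"tx":-0.23,"ty":0,"tz":0,"wx":0,"wy":0,"wz":0},{"tx":-0.23,"ty":0,"tz":0,"wx":0,"wy":0,"wz":0}], hand=1)

```text
time: 19.18
position: [0.6317, -0.1259, 0.0861]
tcp_rot: [-1.203, 1.219, -1.219]
contact_force: [-1.1, -0.1, 0.0]
opening: 0.0853
```

step_arm(motion=[{"tx":0,"ty":0,"tz":4,"wx":0,"wy":0,"wz":0},{"tx":0,"ty":0,"tz":9,"wx":0,"wy":0,"wz":0},{"tx":-2,"ty":-2,"tz":12,"wx":0,"wy":0,"wz":-0.16},{"tx":-5,"ty":-5,"tz":12,"wx":0,"wy":0,"wz":-0.32},{"tx":-8,"ty":-9,"tz":12,"wx":0,"wy":0,"wz":-0.48}])

```text
time: 19.8
position: [0.5513, -0.2162, 0.207]
tcp_rot: [-0.931, 1.563, -1.566]
contact_force: [-0.2, 0.2, -0.3]
opening: 0.0855
```

step_arm(motion=[{"tx":-3,"ty":-2,"tz":0,"wx":0,"wy":0,"wz":-0.17},{"tx":-6,"ty":-4,"tz":0,"wx":0,"wy":0,"wz":-0.34},{"tx":-9,"ty":-6,"tz":0,"wx":0,"wy":0,"wz":-0.51},{"tx":-11,"ty":-7.5,"tz":0,"wx":0,"wy":0,"wz":-0.68},{"tx":-12.5,"ty":-8.4,"tz":0,"wx":0,"wy":0,"wz":-0.85}])

```text
time: 20.42
position: [0.4258, -0.3007, 0.2064]
tcp_rot: [-0.234, 2.104, -2.105]
contact_force: [-0.5, -0.3, 0.3]
opening: 0.0854
```

```bash
python3 st.py
python3 - <<'E'
from h import *
np.set_printoptions(precision=4,suppress=True)
a,_=snap('scene','s3');b,_=snap('top','t3')
x=cv2.resize(a[150:300,160:360],None,fx=4,fy=4,interpolation=cv2.INTER_CUBIC);cv2.imwrite('pics/s3c.png',x)
P,p,d=cloud('scene','s3')
Vv=p.max(-1)
for y0,y1 in((.02,.19),(-.2,-.03)):
    m=(Vv<45)&(P[...,2]>.085)&(P[...,2]<.106)&(P[...,1]>y0)&(P[...,1]<y1)&(P[...,0]>.5)&(P[...,0]<.75)
    if m.sum():print(P[m].mean(0),P[m].min(0),P[m].max(0))
hsv=cv2.cvtColor(p,cv2.COLOR_BGR2HSV);H,S=hsv[...,0],hsv[...,1]
m=((H<6)|(H>174))&(S>150)&(P[...,2]>.015)&(abs(P[...,0]-.43)<.05)&(abs(P[...,1]+.3)<.04)
print(P[m].mean(0),P[m].min(0),P[m].max(0),m.sum())
E
```

```text
20.43 [ 0.4258 -0.3007  0.2064] yaw -1.3495554690838525 [ 0.0002 -0.0003 -1.    ] [-0.5218 -0.3244  0.2534] 0.08535955968294448
[0.6265 0.1041 0.0945] [0.6159 0.0883 0.0855] [0.6322 0.1195 0.1021]
[ 0.6384 -0.1276  0.0953] [ 0.6294 -0.1463  0.0851] [ 0.6447 -0.1108  0.1034]
[ 0.4391 -0.2979  0.0486] [ 0.4023 -0.3119  0.0151] [ 0.4638 -0.2894  0.0719] 154
```

View pics/s3c.png

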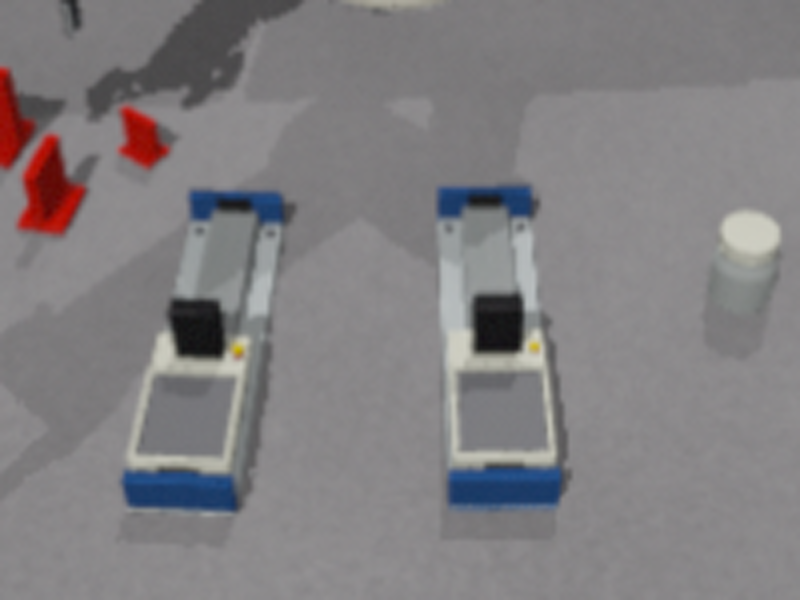

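View pics/t3.png

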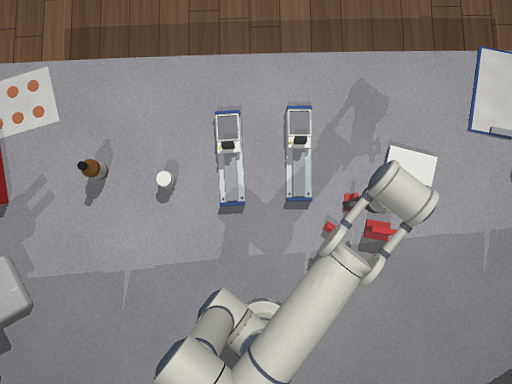

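Pin of the right carriage at (238,351) is raised with its red side showing, while the left stays flush. Both carriages sit at their far stops. Right is the sticky one, matching the 13 N drag. Next is the marker: 70 mm high, centre about (0.429, -0.300), fin yaw about -0.16.

step_arm(motion=[{"tx":0.3,"ty":0,"tz":0,"wx":0,"wy":0,"wz":-0.16},{"tx":0.3,"ty":0,"tz":-2,"wx":0,"wy":0,"wz":-0.3},{"tx":0.3,"ty":0.05,"tz":-5,"wx":0,"wy":0,"wz":-0.38},{"tx":0.3,"ty":0.05,"tz":-8,"wx":0,"wy":0,"wz":-0.38},{"tx":0.3,"ty":0.05,"tz":-10,"wx":0,"wy":0,"wz":-0.38}])

```text
time: 21.15
position: [0.4299, -0.2986, 0.1045]
tcp_rot: [-0.158, -2.145, 2.142]
contact_force: [-0.5, 0.4, 0.1]
opening: 0.0855
```

```bash
python3 st.py
python3 - <<'E'
from h import *
a,_=snap('scene','s4')
x=cv2.resize(a[130:230,120:240],None,fx=6,fy=6,interpolation=cv2.INTER_CUBIC);cv2.imwrite('pics/s4c.png',x)
E
```

```text
21.15 [ 0.4299 -0.2986  0.1045] yaw -1.7192778747603044 [-0.0011  0.0012 -1.    ] [-0.4986  0.4186  0.0623] 0.08547621815850459
```

View pics/s4c.png

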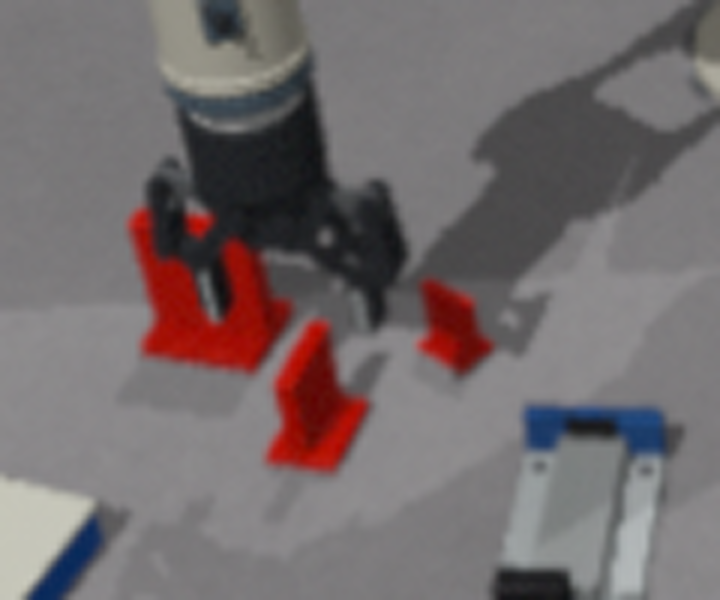

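step_arm(motion=[{"tx":0,"ty":-0.05,"tz":-2.5,"wx":0,"wy":0,"wz":0},{"tx":0,"ty":-0.05,"tz":-4.8,"wx":0,"wy":0,"wz":0},{"tx":0,"ty":-0.05,"tz":-4.8,"wx":0,"wy":0,"wz":0}])

```text
time: 21.58
position: [0.4292, -0.2992, 0.057]
tcp_rot: [-0.159, -2.144, 2.14]
contact_force: [-0.4, 0.7, 0.6]
opening: 0.0852
```

step_arm(motion=[{"tx":0,"ty":0,"tz":0,"wx":0,"wy":0,"wz":0},{"tx":0,"ty":0,"tz":0,"wx":0,"wy":0,"wz":0},{"tx":0,"ty":0,"tz":0,"wx":0,"wy":0,"wz":0},{"tx":0,"ty":0,"tz":0,"wx":0,"wy":0,"wz":0},{"tx":0,"ty":0,"tz":0,"wx":0,"wy":0,"wz":0}], hand=0, force=40)

```text
time: 22.2
position: [0.4297, -0.3, 0.0584]
tcp_rot: [-0.164, -2.142, 2.142]
contact_force: [-0.8, 0.0, -0.0]
opening: 0.013
```

step_arm(motion=[{"tx":0,"ty":0,"tz":2,"wx":0,"wy":0,"wz":0},{"tx":0,"ty":0,"tz":5,"wx":0,"wy":0,"wz":0},{"tx":0,"ty":0,"tz":9,"wx":0,"wy":0,"wz":0},{"tx":0,"ty":0,"tz":13,"wx":0,"wy":0,"wz":0},{"tx":0,"ty":0,"tz":15,"wx":0,"wy":0,"wz":0}])

```text
time: 22.82
position: [0.4303, -0.3004, 0.2123]
tcp_rot: [-0.168, -2.141, 2.147]
contact_force: [-0.1, -0.3, -0.8]
opening: 0.0137
```

```bash
python3 st.py
python3 - <<'E'
from h import *
a,_=snap('scene','s5')
x=cv2.resize(a[100:230,100:240],None,fx=5,fy=5,interpolation=cv2.INTER_CUBIC)[:600];cv2.imwrite('pics/s5c.png',x)
E
```

```text
22.82 [ 0.4303 -0.3004  0.2123] yaw -1.7229481289200415 [ 0.0038 -0.0031 -1.    ] [-0.0538 -0.2751 -0.8062] 0.013668959625605619
```

View pics/s5c.png

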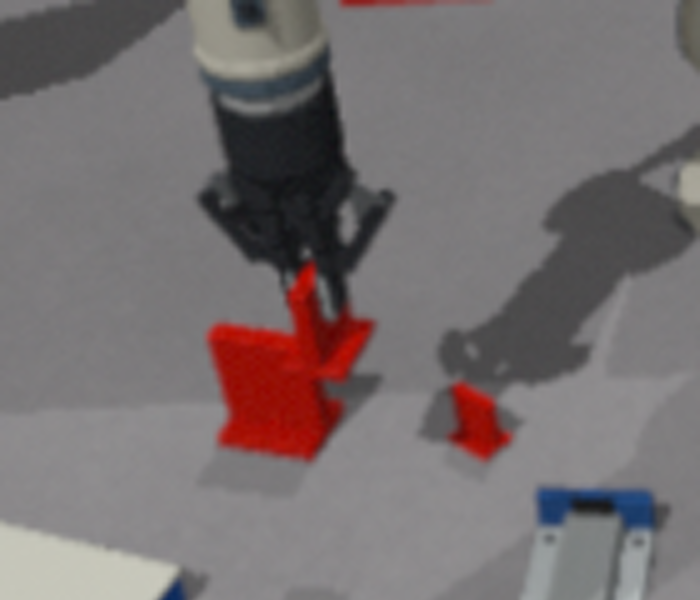

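Marker is held upright and clear of the others. Carrying it over the right tray.

step_arm(motion=[{"tx":4.5,"ty":2.9,"tz":0,"wx":0,"wy":0,"wz":0.02},{"tx":9,"ty":5.8,"tz":0,"wx":0,"wy":0,"wz":0.05},{"tx":13.5,"ty":8.7,"tz":0,"wx":0,"wy":0,"wz":0.07},{"tx":18,"ty":11.6,"tz":0,"wx":0,"wy":0,"wz":0.1},{"tx":22.5,"ty":14.5,"tz":0,"wx":0,"wy":0,"wz":0.12}])

```text
time: 23.5
position: [0.6557, -0.1537, 0.2066]
tcp_rot: [-0.032, -2.205, 2.204]
contact_force: [0.5, -0.9, -0.7]
opening: 0.0133
```

step_arm(motion=[{"tx":3,"ty":1.9,"tz":0,"wx":0,"wy":0,"wz":0.015},{"tx":4.2,"ty":2.7,"tz":-2,"wx":0,"wy":0,"wz":0.015},{"tx":4.2,"ty":2.7,"tz":-5,"wx":0,"wy":0,"wz":0.015},{"tx":4.2,"ty":2.7,"tz":-6.5,"wx":0,"wy":0,"wz":0.015},{"tx":4.2,"ty":2.7,"tz":-6.5,"wx":0,"wy":0,"wz":0.015}])

```text
time: 24.12
position: [0.6952, -0.1284, 0.1404]
tcp_rot: [-0.015, -2.211, 2.209]
contact_force: [-0.1, 0.2, -1.7]
opening: 0.0134
```

```bash
python3 st.py
python3 - <<'E'
from h import *
np.set_printoptions(precision=4,suppress=True)
a,_=snap('scene','s6')
x=cv2.resize(a[170:290,150:270],None,fx=5,fy=5,interpolation=cv2.INTER_CUBIC);cv2.imwrite('pics/s6c.png',x)
b,_=snap('top','t6')
for cam,n in(('scene','s6'),('top','t6')):
    P,p,d=cloud(cam,n)
    hsv=cv2.cvtColor(p,cv2.COLOR_BGR2HSV);H,S=hsv[...,0],hsv[...,1]
    m=((H<6)|(H>174))&(S>150)&(P[...,2]>.06)&(P[...,0]>.6)&(P[...,0]<.8)&(P[...,1]<-.05)&(P[...,1]>-.2)
    Q=P[m]
    if len(Q):
        print(len(Q),Q.mean(0),Q.min(0),Q.max(0))
        if cam=='scene':
            for z0 in np.arange(.08,.16,.01):
                T=Q[(Q[:,2]>z0)&(Q[:,2]<z0+.01)]
                if len(T):print(z0,len(T),T.min(0),T.max(0))
    # tray floor/rim : whitish at z ~ .048
    m=(S<60)&(p.min(-1)>170)&(P[...,2]>.040)&(P[...,2]<.053)&(P[...,0]>.6)&(P[...,0]<.8)&(P[...,1]<-.05)&(P[...,1]>-.2)
    Q=P[m]
    if len(Q): print('rim',len(Q),Q.min(0),Q.max(0))
E
```

```text
24.12 [ 0.6952 -0.1284  0.1404] yaw -1.589053552636857 [-0.0047  0.0009 -1.    ] [-0.1129  0.1646 -1.6963] 0.013408751925147911
268 [ 0.708  -0.1243  0.1124] [ 0.6383 -0.1493  0.0655] [ 0.7257 -0.1058  0.1925]
0.08 29 [ 0.664  -0.1492  0.083 ] [ 0.7238 -0.1059  0.0898]
0.09 118 [ 0.6653 -0.1493  0.09  ] [ 0.7254 -0.1058  0.0997]
0.09999999999999999 15 [ 0.7025 -0.1352  0.1017] [ 0.7233 -0.1223  0.1094]
0.10999999999999999 12 [ 0.698  -0.1362  0.1101] [ 0.7213 -0.1223  0.1199]
0.11999999999999998 15 [ 0.7065 -0.1358  0.1206] [ 0.7248 -0.1219  0.1299]
0.12999999999999998 14 [ 0.7045 -0.1345  0.1312] [ 0.7257 -0.1222  0.1385]
0.13999999999999996 15 [ 0.6831 -0.1335  0.1402] [ 0.7239 -0.1226  0.1486]
0.14999999999999997 41 [ 0.6789 -0.1347  0.1505] [ 0.7229 -0.1223  0.1561]
rim 2 [ 0.7385 -0.1641  0.0421] [ 0.7399 -0.1605  0.0442]
31 [ 0.6785 -0.1345  0.0999] [ 0.6629 -0.1468  0.0894] [ 0.6994 -0.1079  0.1549]
rim 83 [ 0.611  -0.1677  0.0401] [ 0.7099 -0.0951  0.0513]
```

View pics/s6c.png

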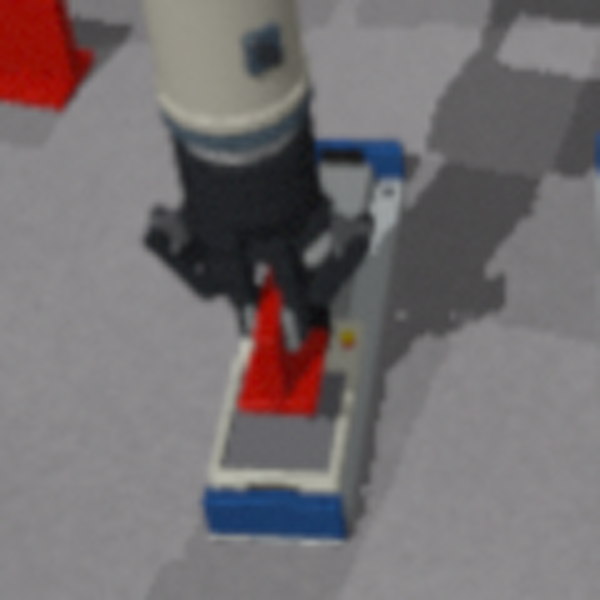

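step_arm(motion=[{"tx":0.3,"ty":0,"tz":-1,"wx":0,"wy":0,"wz":0},{"tx":0.3,"ty":0,"tz":-2,"wx":0,"wy":0,"wz":0},{"tx":0.3,"ty":0,"tz":-2.8,"wx":0,"wy":0,"wz":0},{"tx":0.3,"ty":0,"tz":-3.3,"wx":0,"wy":0,"wz":0},{"tx":0.3,"ty":0,"tz":-3.5,"wx":0,"wy":0,"wz":0}])

```text
time: 24.85
position: [0.6995, -0.1279, 0.1076]
tcp_rot: [-0.018, -2.213, 2.212]
contact_force: [-0.8, 0.8, -1.3]
opening: 0.0134
```

step_arm(motion=[{"tx":0,"ty":0,"tz":-0.1,"wx":0,"wy":0,"wz":0},{"tx":0,"ty":0,"tz":-0.2,"wx":0,"wy":0,"wz":0}])

```text
time: 25.1
position: [0.6999, -0.1279, 0.1067]
tcp_rot: [-0.02, -2.213, 2.213]
contact_force: [-0.3, -0.4, -1.2]
opening: 0.0131
```

step_arm(motion=[{"tx":-0.1,"ty":0,"tz":-0.1,"wx":0,"wy":0,"wz":0},{"tx":-0.2,"ty":0,"tz":-0.2,"wx":0,"wy":0,"wz":0},{"tx":-0.2,"ty":0,"tz":-0.3,"wx":0,"wy":0,"wz":0}])

```text
time: 25.48
position: [0.6976, -0.128, 0.1033]
tcp_rot: [-0.019, -2.213, 2.213]
contact_force: [0.4, -0.2, -1.0]
opening: 0.0138
```

step_arm(motion=[{"tx":0,"ty":0,"tz":-0.1,"wx":0,"wy":0,"wz":0},{"tx":0,"ty":0,"tz":-0.1,"wx":0,"wy":0,"wz":0}])

```text
time: 25.72
position: [0.6978, -0.128, 0.1025]
tcp_rot: [-0.019, -2.213, 2.213]
contact_force: [0.2, -0.8, 0.5]
opening: 0.0136
```

step_arm(motion=[{"tx":0,"ty":0,"tz":-0.1,"wx":0,"wy":0,"wz":0},{"tx":0,"ty":0,"tz":-0.1,"wx":0,"wy":0,"wz":0}])

```text
time: 25.98
position: [0.6978, -0.128, 0.1024]
tcp_rot: [-0.02, -2.213, 2.213]
contact_force: [-3.8, 0.8, 4.8]
opening: 0.0135
```

Contact at the expected height (+5 N). Releasing and lifting off.

step_arm(motion=[{"tx":0,"ty":0,"tz":0,"wx":0,"wy":0,"wz":0},{"tx":0,"ty":0,"tz":0,"wx":0,"wy":0,"wz":0},{"tx":0,"ty":0,"tz":0,"wx":0,"wy":0,"wz":0},{"tx":0,"ty":0,"tz":0,"wx":0,"wy":0,"wz":0}], hand=0.7)

```text
time: 26.48
position: [0.6977, -0.1279, 0.101]
tcp_rot: [-0.019, -2.213, 2.213]
contact_force: [0.1, -0.4, 0.2]
opening: 0.0599
```

step_arm(motion=[{"tx":0,"ty":0,"tz":1,"wx":0,"wy":0,"wz":0},{"tx":0,"ty":0,"tz":3,"wx":0,"wy":0,"wz":0},{"tx":0,"ty":0,"tz":7,"wx":0,"wy":0,"wz":0},{"tx":0,"ty":0,"tz":12,"wx":0,"wy":0,"wz":0},{"tx":-5,"ty":0,"tz":14,"wx":0,"wy":0,"wz":0}])

```text
time: 27.1
position: [0.6502, -0.1282, 0.245]
tcp_rot: [-0.024, -2.215, 2.217]
contact_force: [-1.0, -0.8, 1.2]
opening: 0.0594
```

step_arm(motion=[{"tx":-5,"ty":0,"tz":0,"wx":0,"wy":0,"wz":0},{"tx":-10,"ty":0,"tz":0,"wx":0,"wy":0,"wz":0},{"tx":-15,"ty":0,"tz":0,"wx":0,"wy":0,"wz":0},{"tx":-15,"ty":0,"tz":0,"wx":0,"wy":0,"wz":0}])

```text
time: 27.6
position: [0.4953, -0.1279, 0.2438]
tcp_rot: [-0.024, -2.212, 2.215]
contact_force: [0.6, -0.5, 0.4]
opening: 0.0601
```

```bash
python3 st.py
python3 - <<'E'
from h import *
np.set_printoptions(precision=4,suppress=True)
a,_=snap('scene','s7')
x=cv2.resize(a[150:300,160:360],None,fx=4,fy=4,interpolation=cv2.INTER_CUBIC);cv2.imwrite('pics/s7c.png',x)
b,_=snap('top','t7')
P,p,d=cloud('scene','s7')
hsv=cv2.cvtColor(p,cv2.COLOR_BGR2HSV);H,S=hsv[...,0],hsv[...,1]
m=((H<6)|(H>174))&(S>150)&(P[...,2]>.03)&(P[...,0]>.64)&(P[...,0]<.8)&(P[...,1]<-.05)&(P[...,1]>-.2)
Q=P[m];print(len(Q),Q.min(0),Q.max(0))
Vv=p.max(-1)
for y0,y1 in((.02,.19),(-.2,-.03)):
    m=(Vv<45)&(P[...,2]>.085)&(P[...,2]<.106)&(P[...,1]>y0)&(P[...,1]<y1)&(P[...,0]>.5)&(P[...,0]<.75)
    if m.sum():print(P[m].mean(0),P[m].max(0))
E
```

```text
27.6 [ 0.4953 -0.1279  0.2438] yaw -1.5890852860204143 [ 0.003  -0.0012 -1.    ] [ 0.5723 -0.5424  0.4459] 0.06007687139887714
321 [ 0.6404 -0.1485  0.0439] [ 0.7277 -0.1052  0.1187]
[0.6275 0.1045 0.096 ] [0.6335 0.1194 0.103 ]
[ 0.6375 -0.1279  0.0957] [ 0.6441 -0.1118  0.1012]
```

View pics/s7c.png

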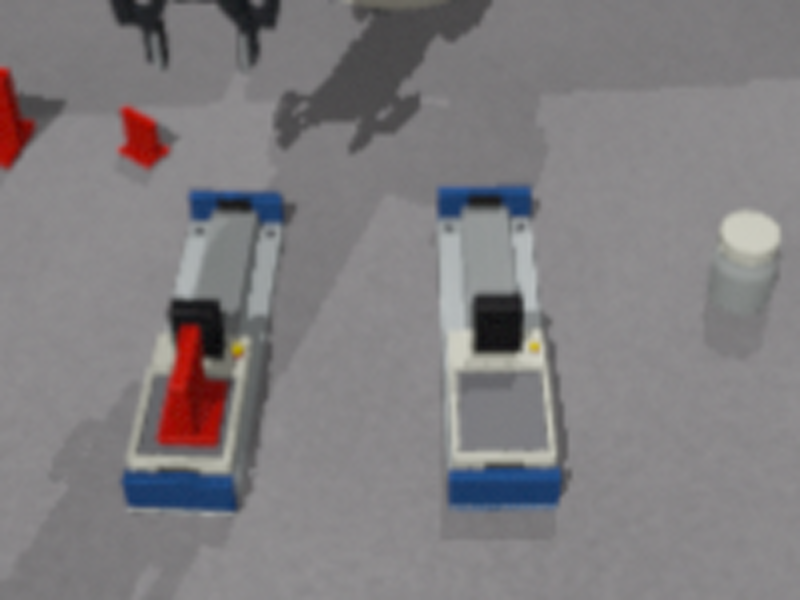

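View pics/t7.png

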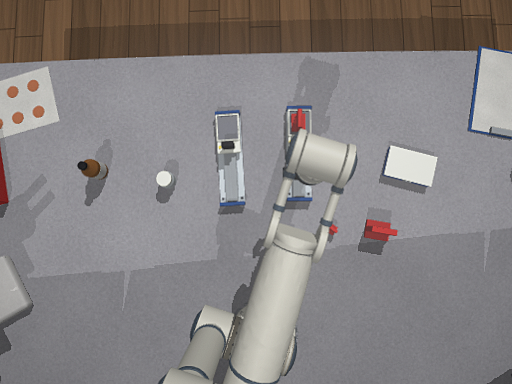

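The marker stands upright inside the right tray at about (195,410) in the crop, within the rim. Both carriages are at their far stops, the jar, bottle and slide box are where they were, and the gripper is clear.

```bash
python3 -c "
from bench import ticket
print(ticket.close_job())"
```

```text
the job is handed in; nothing more can be done
None
```

I tested both shuttles, found the right-hand one (y ≈ -0.13) to be the sticky one, and stood the red marker in its tray. The job is handed in, with about 27.6 s of the 72 s used when the last check pictures were taken.

- **Left shuttle (y ≈ +0.10), good:** I drew it home to the stop, then ran it 160 mm to the far stop at about 50 mm/s. Drag stayed near 2 N all the way and the pin stayed flush.
- **Right shuttle (y ≈ -0.13), sticky:** I did the same afterwards. Drag rose to about 13 N in mid-travel in both directions, a little above the 10 N quoted, and 2 N elsewhere. Its pin came up with the red side showing.
- **Marker:** I gripped the middle-sized (70 mm) red marker across its fin, set it in the right-hand tray, let go and drew the arm back.

The last pictures show:
- The marker is upright inside the rim.
- Both carriages are at their far stops.
- The left tray is empty.
- The jar, bottle and slide box have not moved.
- The gripper is clear of everything, and no contact force was left on the wrist.

No check failed. The camera put the right-hand tray's centre about 3 mm from where the arm did, well within the tray's clearance of about 11 mm.

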